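Lay the sample box down on the shaker and lock it in

TASK

Load the bench shaker with gentle pushes only, without gripping or lifting anything: tip the blue box, which stands on its end on the shaker's deck, over onto its underside towards the end stop, push it fully home against the stop under the lip, and then swing the hold-down bar with the red grip over it until the bar is fully closed. Leave the vials, marker, timer, petri dish and forceps on the table where they are.

Things in the scene. Friction and masses are not known exactly. Their poses are not given: they have to be found in the camera images.
- shaker: white bench shaker, 106 (x) x 206 (y) x 70 mm, fixed to the table; z up. Origin: centre of its underside. 'Frame' below means this frame, in mm. Flat aluminium deck at z = 70; on it two steel rails (inner faces x = -38 and +38, 16 high, y -93 to +83) guide the box. The +y end is open. The bar's hinge post stands outside the rail at x -48, y -6 to 34, 53 above the deck.
- blue_box: loose blue lidded box, 71 (x) x 106 (y) x 41 (z) mm, 0.2 to 0.4 kg. Origin: centre of its underside; z out through the lid. At the start it stands on its +y end face on the deck between the rails near the open end, lid towards the shaker's +y, underside towards the stop. Pushed 21 degrees over, it falls by itself; lying home its axes are parallel to the shaker's.
- box_middle (a point): middle of the blue box, 20.5 mm from its underside; 53 mm above the deck when it stands, 20.5 mm when it lies
- end_stop (a point): foot of the steel end stop's face (frame x 0, y -88, z 70); the stop faces the shaker's +y and is 48 mm high. Its lip, 43.5 to 48 mm above the deck, overhangs the box's place by 10 mm and has a turned-up nose reaching 15 mm.
- home (a point): point on the deck (frame x 0, y -35, z 70) where the box's origin is when it lies home, its far end against the stop and its near end at y = +18
- hold_down_bar (a joint): angle of the hold-down bar, rad: 0 closed (level over the box, pointing to the shaker's +x), 1.57 straight up, 1.95 to 2.2 at the start (leaning out over the shaker's -x side; limit 2.75). Stiff: it stays where left; about 1 N at its end moves it. Its 20 mm deep tab drops behind the box's near end only if the box is within about 4 mm of home, else the bar stops about 0.4 rad open.
- bar_hinge (a point): on the hinge axis of the bar, which runs along the shaker's y (frame x -48, y 14, z 118)
- bar_end (a point): free end of the bar, 66 mm from the hinge. The bar is steel, 24 mm wide (y), 4 mm thick, with a red grip 20 x 30 x 10 mm at this end; closed, its top is about 46 mm above the deck (red grip 52) and its underside 1.5 mm above the box's lid
- vial_red: white vial with a red cap, 28 mm across, 62 high, standing loose on the table; leave it. Origin: centre of its underside
- vial_blue: white vial with a blue cap, 28 mm across, 62 high, standing loose on the table; leave it. Origin: centre of its underside
- timer: small white timer, 52 x 66 x 17 mm, lying loose; leave it. Origin: centre of its underside
- marker: white marker with a blue cap, 132 mm long, lying loose; leave it. Origin: centre of its underside
- petri: covered petri dish, 61 mm across, 16 high, loose; leave it. Origin: centre of its underside
- forceps: steel forceps, 132 mm long, lying loose; leave them. Origin: centre of their underside
Mind the look-alikes: they are no part of the job. Leave any purple look-alike of the blue_box alone.

How it is judged:
At the end, for the whole second after the job is handed in: The blue box lies on its underside (lid up, within 0.06 rad of level), its origin within 5.5 mm of its home place against the stop, at rest, and the hold-down bar is closed to within 0.06 rad (angle between blue_box's own z axis and vertical below 0.06 rad and distance between blue_box and home below 0.0055 m and value of joint hold_down_bar below 0.06 rad and linear speed of blue_box below 0.01 m/s); the robot touches nothing.
It fails at once if the blue box is lifted off the deck while it stands or tips (its middle more than 70 mm above the deck) (height (world z) of box_middle above 0.14 m).
It fails at once if the lying blue box is lifted (its middle more than 45 mm above the deck while level within 0.25 rad) (angle between blue_box's own z axis and vertical below 0.25 rad and height (world z) of box_middle above 0.115 m).
It fails at once if the blue box is pushed off the shaker (height (world z) of box_middle below 0.08 m).
It fails at once if the blue box is squeezed or rammed with more than 40 N (contact force between the fingers and blue_box above 40 N).
It fails at once if a thing that should be left alone is moved by more than 30 mm (distance of any of vial_red, vial_blue, timer, marker, petri, forceps from where it was at the start of the episode above 0.03 m).
It also fails if it takes over 51 s, if anything falls off the work surface, if the arm or the gripper's body presses on something with over 40 N, if the wrist force passes 120 N, or if a joint passes its speed limit or range.

ROBOT

A 7-joint arm with a two-finger parallel gripper is mounted at the origin on a cart in front of the work surface, level with it; the furniture and walls round the work are solid. World frame = base frame: x ahead of the robot, y to its left, z up, the work surface at z = 0. Lengths are in m, angles in rad, forces in N, time in s.
With the tool pointing down it reaches from about 0.425 to 0.875 m from the base axis. Payload 4.7 kg.
Tool frame: the origin (TCP) lies at the very end of the fingers, on their centre line; the grasp point (between the pads) lies 19 mm behind it; z points along the fingers, y is the line along which they close (so a half turn about z gives the same grasp; the last joint's range is limited). The gripper opens to 87 mm and grips with 3 to 60 N. Pads are 19 mm wide; open, the fingers measure 117 mm over their backs; the gripper's body (75 mm by 190 mm) begins 51 mm behind the grasp point.
Start: joints at [1.29, 0.321, -0.07, 1.45, 0.023, 1.371, -0.057], TCP at [0.189, -0.622, 0.223] pointing down, gripper open.
Joint ranges: [-2.86, 2.86], [-0.3, 2.09], [-1.38, 1.24], [0.06, 2.45], [-1.56, 4.7], [0.09, 2.05], [-2.69, 2.69]. Speed limits (rad/s): [2.57, 2.57, 3.14, 3.14, 3.14, 3.14, 3.14].

INTERFACE

Orientations are given as a rotation vector (axis times angle).
In Python, from bench import ctrl gives the robot as it stands.
- The arm moves only by the shell command python3 -m jog 'ROWS' [FORCE]. ROWS is JSON, a list that holds one entry, the list of rows, each a list of 7 numbers: the shift along the tool's x, y, z in mm, then the turn, a rotation vector about the tool's x, y, z in degrees, then the finger opening in mm, from 0 to 87. A call has 1 to 10 rows; each row is the pose to reach, as a shift and turn from the pose commanded when the call began, along the tool's axes at that moment; what a row does not reach only later rows make up. A row lasts 1/10 s, in which the tool goes at most 50 mm and 8.59 degrees, less where a joint would pass 70% of its speed; a pose out of reach is approached as far as the arm can. A call with a gripper value outside its range is refused whole. The fingers move at their own pace and stop on an object; FORCE is the grip in N (left out, the last holds). Time passes only in rows, so rows that repeat a pose let the fingers close. It gives the time, the measured TCP pose, the force, the opening and the grip force at its end, in the units of the state.
- ctrl.get_state(): the state, without advancing time (a new reading comes with each control period).
- ctrl.get_image(name): name is "scene" or "side" or "wrist"; returns a dict with "image" (400x640x3 uint8, red, green, blue), "depth" (400x640 float32, m along the optical axis (not along the pixel's ray), 0 where there is no reading), "fov_y" (degrees; the focal length in pixels is half the picture's height over the tangent of half this angle, whatever the lens; pixels are square), "cx", "cy" (the principal point, pixels), "k1" (the pictures are not rectified: a ray, as slopes to the right and down, at radius r is drawn at 1 + k1 r^2 times it, then the intrinsics apply), "rvec" (rotation vector, rad) and "tvec" (3), from world to camera coordinates, as OpenCV has them. Camera axes: x right, y down, z forward; pixel columns grow to the right and rows downward; lengths in m; the calibration is good to about 2 mm. A picture is of the moment at which its call begins.
- ctrl.close_job(): hands the job in; it is judged then, once.
The state is a dict: "time": time; "joint_positions": joint angles; "qd": joint speeds; "joint_torque": joint torques, N m; "position": TCP position; "tool_rot": TCP orientation; "ft_force": force on the tool from outside, world axes, zero at the start; "torque": the same for the moment, N m; "grip_width": opening from 0.0 (shut) to 1.0 (fully open); "grip_force": force on a finger pad.
Only numpy, scipy, OpenCV 4.12 (cv2) and the standard library are available. Lean on these libraries where they do the work, as an engineer would, in place of code of your own. Each camera call takes 0.05 s, during which the arm holds its last target. There are 200 camera calls.

## Working session

There is one attempt and no reset: what is moved stays moved. The work goes in short steps, Python scripts to look and compute and a shell command to move; the robot and the scene stay as the last step left them, time stands still between calls to the robot, and variables do not carry over. Pictures are saved under pics/ and viewed, at most 10 in all, crops included, and the job is handed in when it is done.

```bash
ls; mkdir -p pics
cat > h.py <<'E'
import numpy as np,cv2
from bench import ctrl
from scipy.spatial.transform import Rotation as R
def cloud(d):
    Z=d["depth"];h,w=Z.shape;f=h/2/np.tan(np.radians(d["fov_y"])/2)
    K=np.array([[f,0,d["cx"]],[0,f,d["cy"]],[0,0,1]])
    u,v=np.meshgrid(np.arange(w),np.arange(h))
    p=cv2.undistortPoints(np.stack([u,v],-1).reshape(-1,1,2).astype(np.float64),K,np.array([d["k1"],0,0,0,0.])).reshape(h,w,2)
    P=np.dstack([p*Z[...,None],Z])
    M=R.from_rotvec(np.ravel(d["rvec"])).as_matrix()
    W=(P-np.ravel(d["tvec"]))@M; W[Z==0]=np.nan
    return W
def snap(n,name):
    d=ctrl.get_image(n);cv2.imwrite(f"pics/{name}.png",d["image"][...,::-1]);np.savez(f"pics/{name}.npz",W=cloud(d),I=d["image"]);return d
E
python3 - <<'E'
from h import *
s=ctrl.get_state();print(s)
a=snap("scene","s0");b=snap("side","d0")
for d in(a,b):print(d["fov_y"],d["k1"],-R.from_rotvec(np.ravel(d["rvec"])).as_matrix().T@np.ravel(d["tvec"]))
E
```

```text
pics
{'time': 0.0, 'joint_positions': array([ 1.29007444,  0.32181111, -0.0700487 ,  1.45165265,  0.02258592,
        1.37079937, -0.05687265]), 'qd': array([-0.00093146,  0.00146092, -0.00077117, -0.00073917,  0.00025974,
       -0.00032893,  0.00056169]), 'joint_torque': array([-3.93158427e-05, -4.91286993e+01, -4.03884519e-01, -3.12536895e+01,
       -6.40479103e-02,  4.37580119e-02,  1.82288863e-04]), 'position': array([ 0.18864744, -0.62145348,  0.22148017]), 'tool_rot': array([-3.10568879e+00, -4.61190101e-01,  5.81814702e-04]), 'ft_force': array([0.61272647, 0.59504778, 0.01784619]), 'torque': array([-0.00667435,  0.04757707,  0.01699988]), 'grip_force': 0.0, 'grip_width': 0.9975566067480289}
51.03287168552859 0.021077598714486966 [-0.14555479 -0.52467987  0.69872781]
48.68584352181612 -0.06716345060127321 [0.05036576 0.74009559 0.77132642]
```

View pics/s0.png

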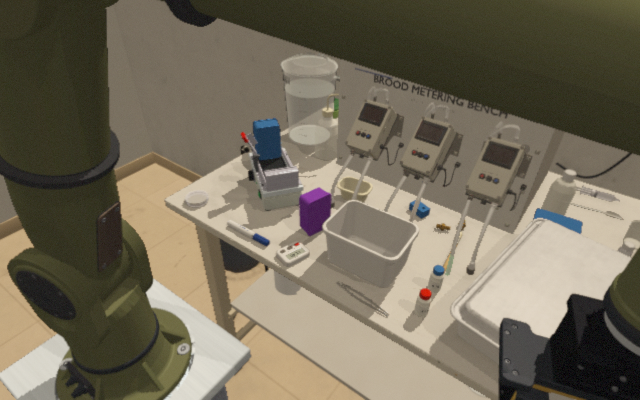

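View pics/d0.png

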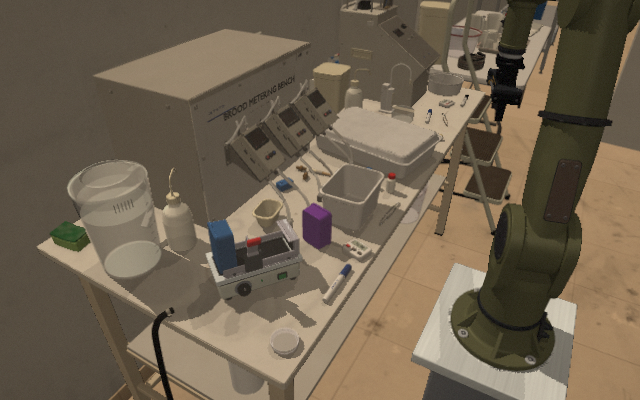

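The blue box is at scene (267,140) and side (222,245). The purple look-alike at scene (315,212), side (317,225) stands on the table, not on the deck, so it isn't the target. The shaker is at side (255,265), with the red grip at (254,241). I'll enlarge to confirm and measure.

Run:
```python
from h import *
d=np.load("pics/d0.npz");I=d["I"];W=d["W"]
e=np.load("pics/s0.npz");J=e["I"];V=e["W"]
cv2.imwrite("pics/c0.png",np.hstack([cv2.resize(I[200:310,190:320],None,fx=3.07,fy=3.07,interpolation=2),cv2.resize(J[105:215,225:355],None,fx=3.07,fy=3.07,interpolation=2)])[...,::-1])
for n,(I,W,roi) in {"side":(I,W,(200,310,190,320)),"scene":(J,V,(105,215,225,355))}.items():
    r=np.s_[roi[0]:roi[1],roi[2]:roi[3]];P=W[r].reshape(-1,3);c=I[r].reshape(-1,3).astype(int)
    def rep(k,m):
        Q=P[m&np.isfinite(P[:,0])]
        if len(Q)<8:return
        print(n,k,len(Q),"med",np.median(Q,0).round(3),"lo",np.percentile(Q,3,axis=0).round(3),"hi",np.percentile(Q,97,axis=0).round(3))
    hsv=cv2.cvtColor(I[r],cv2.COLOR_RGB2HSV).reshape(-1,3).astype(int)
    blue=(hsv[:,0]>98)&(hsv[:,0]<118)&(hsv[:,1]>120)&(P[:,2]>.05)
    rep("blue",blue);top=blue&(P[:,2]>.171);rep("bluetop",top)
    T=P[top&np.isfinite(P[:,0])]
    if len(T)>8:print(cv2.minAreaRect((T[:,:2]*1000).astype(np.float32)))
    rep("red",(((hsv[:,0]<8)|(hsv[:,0]>172))&(hsv[:,1]>140)&(P[:,2]>.05)))
    rep("purple",(hsv[:,0]>128)&(hsv[:,0]<155)&(hsv[:,1]>100))
    dk=(P[:,2]>.066)&(P[:,2]<.074)&~blue;rep("deck",dk)
    T=P[dk&np.isfinite(P[:,0])];print(cv2.minAreaRect((T[:,:2]*1000).astype(np.float32)))
    T=P[(P[:,2]>.03)&(P[:,2]<.09)&~((hsv[:,0]>128)&(hsv[:,0]<155)&(hsv[:,1]>100))];print("body",cv2.minAreaRect((T[:,:2]*1000).astype(np.float32)))
```

```text
side red 90 med [0.507 0.195 0.175] lo [0.498 0.184 0.162] hi [0.517 0.205 0.18 ]
side purple 174 med [ 0.5   -0.039  0.103] lo [ 0.476 -0.064  0.031] hi [ 0.523 -0.022  0.106]
side deck 1482 med [0.55  0.123 0.07 ] lo [ 0.471 -0.025  0.067] hi [0.765 0.238 0.073]
((607.9925537109375, 55.59330749511719), (320.38671875, 307.6510925292969), 49.14502716064453)
body ((619.9911499023438, 36.29563903808594), (327.7220153808594, 341.0153503417969), 58.89537811279297)
scene blue 898 med [0.586 0.184 0.138] lo [0.563 0.164 0.077] hi [0.614 0.214 0.175]
scene bluetop 170 med [0.597 0.195 0.173] lo [0.57  0.17  0.171] hi [0.625 0.219 0.176]
((597.2515258789062, 195.12159729003906), (41.96215057373047, 61.1378059387207), 52.73417663574219)
scene red 40 med [0.505 0.185 0.176] lo [0.497 0.178 0.164] hi [0.517 0.203 0.179]
scene purple 699 med [ 0.485 -0.059  0.092] lo [ 0.459 -0.074  0.053] hi [ 0.519 -0.025  0.106]
scene deck 881 med [0.562 0.137 0.07 ] lo [ 0.464 -0.072  0.067] hi [0.799 0.244 0.074]
((638.760498046875, 116.47604370117188), (498.0857849121094, 290.9566650390625), 35.17960739135742)
body ((719.0012817382812, 161.37185668945312), (704.362548828125, 304.13775634765625), 32.71936798095703)
```

View pics/c0.png

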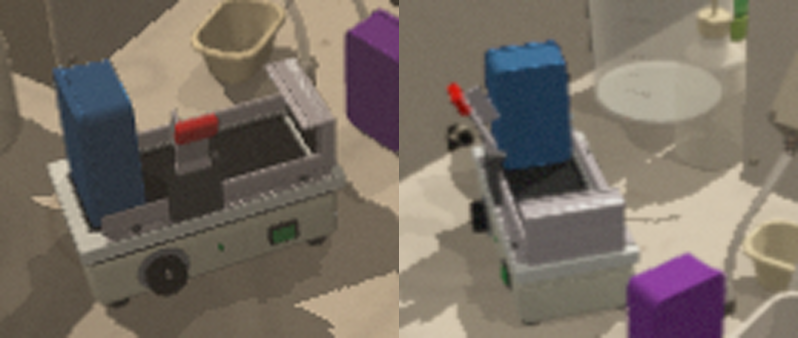

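Run:
```python
from h import *
from scipy.optimize import least_squares
P=[];C=[]
for n in("d0","s0"):
    d=np.load(f"pics/{n}.npz");W=d["W"].reshape(-1,3);I=d["I"];H=cv2.cvtColor(I,cv2.COLOR_RGB2HSV).reshape(-1,3)
    m=np.isfinite(W[:,0])&(np.hypot(W[:,0]-.55,W[:,1]-.135)<.145)&(W[:,2]>.02)&(W[:,2]<.2)&~((H[:,0]>92)&(H[:,0]<160)&(H[:,1]>90))
    Q=W[m];P.append(Q);
    # body outline: density-filtered minAreaRect of z .03-.09
    for lo,hi in((.02,.066),(.066,.074),(.082,.09),(.112,.121)):
        T=Q[(Q[:,2]>lo)&(Q[:,2]<hi)];
        if len(T)<5: continue
        g=np.zeros((400,400),np.uint8);ij=((T[:,:2]-[.35,-.06])*1000).astype(int);ij=ij[(ij>=0).all(1)&(ij<400).all(1)];g[ij[:,1],ij[:,0]]=255
        g=cv2.morphologyEx(g,cv2.MORPH_CLOSE,np.ones((9,9)));nn,l,st,_=cv2.connectedComponentsWithStats(g)
        k=1+st[1:,4].argmax();yy,xx=np.nonzero(l==k);(c,s,a)=cv2.minAreaRect(np.stack([xx,yy],1).astype(np.float32))
        print(n,lo,hi,len(T),"rect c",np.add(c,(350,-60)).round(1),np.round(s,1),round(a,1))
Q=np.vstack(P);np.save("pics/Q.npy",Q)
# fit shaker rectangle side faces z .02-.064: distance to rectangle boundary
T=Q[(Q[:,2]>.02)&(Q[:,2]<.062)];
def res(p):
    c,s=np.cos(p[2]),np.sin(p[2]);d=(T[:,:2]-p[:2])@np.array([[c,-s],[s,c]])
    q=np.abs(d)-[.053,.103];o=np.linalg.norm(np.maximum(q,0),axis=1)+np.minimum(q.max(1),0);return o
for y0 in (-.5,-.65,-.8):
    r=least_squares(res,[.55,.135,y0],loss="cauchy",f_scale=.002);print(r.x,r.cost,np.mean(abs(res(r.x))<.004),len(T))
```

```text
d0 0.02 0.066 1276 rect c [513.7 172.5] [207.3  32.7] 50.8
d0 0.066 0.074 1320 rect c [535.6  90.2] [74.3 64.8] 52.6
d0 0.082 0.09 316 rect c [558.1 205.2] [71.6 17.3] 42.3
d0 0.112 0.121 402 rect c [507.8  67.5] [26.7 86.3] 53.5
s0 0.02 0.066 676 rect c [501.9  59.7] [ 20.4 107. ] 50.3
s0 0.066 0.074 621 rect c [575.1 157.7] [67.  79.2] 59.7
s0 0.082 0.09 178 rect c [500.4  59. ] [ 9.5 82.4] 52.0
s0 0.112 0.121 269 rect c [507.5  67.9] [30.4 84.2] 53.1
[ 0.5638309   0.14266523 -0.62427272] 0.003229310443850194 0.8129619101762365 1759
[ 0.56383085  0.14266521 -0.62427236] 0.003229310443535267 0.8129619101762365 1759
[ 0.56382842  0.14265973 -0.62420204] 0.0032293105730420023 0.8135304150085275 1759
```

```bash
cat >> h.py <<'E'
O=np.array([.5638,.1427,0]);yaw=-.6243
F=R.from_euler("z",yaw)
def fr(p):return F.inv().apply(np.asarray(p)-O)*1000
def wo(p):return O+F.apply(np.asarray(p)/1000)
# tool down, tool y along frame +-y
def rot(sgn=1):
    y=F.apply([0,sgn,0]);z=np.array([0,0,-1.]);return R.from_matrix(np.stack([np.cross(y,z),y,z],1))
def go(p,sgn=None,turn=True):
    s=ctrl.get_state();T=R.from_rotvec(s["tool_rot"]);d=T.inv().apply(wo(p)-s["position"])*1000
    best=min((1,-1),key=lambda k:(T.inv()*rot(k)).magnitude()) if sgn is None else sgn
    rv=np.degrees((T.inv()*rot(best)).as_rotvec())
    print("shift",d.round(1),"turn",rv.round(1),"sgn",best)
def st():
    s=ctrl.get_state();T=R.from_rotvec(s["tool_rot"]).as_matrix();print("t",round(s["time"],2),"TCP frame",fr(s["position"]).round(1),"toolx",F.inv().apply(T[:,0]).round(2),"tooly",F.inv().apply(T[:,1]).round(2),"F",F.inv().apply(s["ft_force"]).round(1),"grip",round(s["grip_width"],2),"q",s["joint_positions"].round(2))
E
python3 - <<'E'
from h import *
st();go((0,125,320),1);go((0,125,320),-1)
for n in("d0","s0"):
    W=np.load(f"pics/{n}.npz")["W"].reshape(-1,3);W=W[np.isfinite(W[:,0])];f=fr(W)
    m=(f[:,2]>125)&(f[:,2]<420)&(abs(f[:,0])<250)&(f[:,1]>-250)&(f[:,1]<350)
    f=f[m];k=(f//40).astype(int);u,c=np.unique(k[:,:2],axis=0,return_counts=True)
    for a,b in zip(u,c):
        if b>15:print(n,a*40,b,round(np.percentile(f[(k[:,:2]==a).all(1),2],97)))
    
d=ctrl.get_image("side");f=200/np.tan(np.radians(d["fov_y"])/2)
K=np.array([[f,0,d["cx"]],[0,f,d["cy"]],[0,0,1]])
M=R.from_rotvec(np.ravel(d["rvec"])).as_matrix();c=-M.T@np.ravel(d["tvec"])
def proj(q): return cv2.projectPoints(np.array([wo(q)]),np.ravel(d["rvec"]),np.ravel(d["tvec"]),K,np.array([d["k1"],0,0,0,0.]))[0].ravel().round(0)
for u in((105,257),(160,257),(132,272),(180,245)):
    r=cv2.undistortPoints(np.array([[u]],float),K,np.array([d["k1"],0,0,0,0.])).ravel();v=M.T@[r[0],r[1],1];print(u,fr(c-v*c[2]/v[2]).round())
E
```

```text
t 0.1 TCP frame [ 142.3 -839.3  221.6] toolx [ 0.61  0.8  -0.  ] tooly [ 0.8  -0.61 -0.  ] F [ 0.6 -0.3 -0. ] grip 1.0 q [ 1.29  0.32 -0.07  1.45  0.02  1.37 -0.06]
shift [ 680.4 -698.2  -97.3] turn [-1.000e-01 -1.000e-01 -1.273e+02] sgn 1
shift [ 680.4 -698.2  -97.3] turn [-0.1  0.1 52.7] sgn -1
d0 [-80 -40] 26 179
d0 [-80   0] 157 179
d0 [-40  40] 491 175
d0 [-40  80] 89 175
d0 [ 0 40] 120 177
d0 [ 0 80] 50 176
d0 [ 80 200] 780 251
d0 [ 80 240] 1096 258
d0 [ 80 280] 963 254
d0 [ 80 320] 66 247
d0 [120 160] 380 252
d0 [120 200] 379 261
d0 [120 240] 154 261
d0 [120 280] 214 261
d0 [120 320] 398 257
d0 [ 160 -200] 30 182
d0 [ 160 -160] 173 209
d0 [ 160 -120] 495 227
d0 [160 -80] 16 218
d0 [160  40] 48 388
d0 [160  80] 18 155
d0 [160 120] 208 190
d0 [160 160] 121 257
d0 [160 200] 160 261
d0 [160 240] 168 258
d0 [160 280] 174 261
d0 [160 320] 108 261
d0 [ 200 -200] 22 196
d0 [ 200 -160] 231 239
d0 [ 200 -120] 266 262
d0 [200 -80] 573 275
d0 [200 -40] 55 385
d0 [200   0] 1392 388
d0 [200  40] 1730 388
d0 [200  80] 135 386
d0 [200 120] 39 204
d0 [200 160] 26 254
d0 [200 200] 115 262
d0 [2
[... 407 characters left out ...]
1
s0 [120 280] 53 261
s0 [ 160 -200] 37 184
s0 [ 160 -160] 281 208
s0 [ 160 -120] 284 227
s0 [160  80] 24 155
s0 [160 120] 97 192
s0 [160 160] 562 255
s0 [160 200] 57 262
s0 [160 240] 60 257
s0 [160 280] 74 261
s0 [ 200 -200] 49 194
s0 [ 200 -160] 520 238
s0 [ 200 -120] 352 261
s0 [200 -80] 94 287
s0 [200 -40] 22 321
s0 [200   0] 974 322
s0 [200  40] 398 323
s0 [200 120] 45 204
s0 [200 160] 283 252
s0 [200 200] 146 261
s0 [200 240] 62 261
s0 [200 280] 54 261
s0 [ 240 -160] 123 251
s0 [ 240 -120] 67 265
s0 [240 -80] 62 296
s0 [240 -40] 194 322
s0 [240   0] 18 322
s0 [240 200] 70 254
(105, 257) [220. 330.   0.]
(160, 257) [162. 198.   0.]
(132, 272) [134. 271.   0.]
(180, 245) [189. 142.   0.]
```

The vessel (frame x > 80, y > 160) and the cabinet (x > 200) both leave room for the tool along the rail axis. Travelling at z ≈ 0.34 clears the rest.

Run:
```python
from h import *
go(fr([.42,-.2,.34]),1)
```

```text
shift [ 343.8 -336.3 -117.8] turn [-1.000e-01 -1.000e-01 -1.273e+02] sgn 1
```

```bash
python3 -m jog '[[[0,0,-50,0,0,-5,0],[20,-20,-95,0,0,-12,0],[55,-55,-118,0,0,-20,0],[90,-90,-118,0,0,-28,0],[125,-125,-118,0,0,-36,0],[160,-160,-118,0,0,-44,0],[195,-195,-118,0,0,-52,0],[230,-230,-118,0,0,-60,0],[265,-262,-118,0,0,-68,0],[300,-295,-118,0,0,-76,0]]]' 10 
python3 -c "
from h import *
st();go((0,130,320),1)"
```

```text
time: 1.15
position: [0.3907, -0.2505, 0.3405]
tool_rot: [2.158, 2.282, -0.001]
ft_force: [0.6, -0.3, -0.3]
grip_width: 0.171
grip_force: 0.0
t 1.15 TCP frame [  89.4 -420.2  340.5] toolx [-0.63  0.78 -0.  ] tooly [ 0.78  0.63 -0.  ] F [ 0.6  0.1 -0.3] grip 0.17 q [ 1.   -0.1  -0.44  1.67 -0.04  1.56  0.61]
shift [483.9 276.6  20.2] turn [ -0.   0. -51.] sgn 1
```

```bash
python3 -m jog '[[[43,25,0,0,0,-5,0],[87,50,0,0,0,-10,0],[130,75,0,0,0,-15,0],[174,100,0,0,0,-20,0],[217,124,0,0,0,-26,0],[261,149,0,0,0,-31,0],[304,174,0,0,0,-36,0],[348,199,0,0,0,-41,0],[392,224,0,0,0,-46,0],[432,247,0,0,0,-51,0]]]' 
python3 -c "
from h import *
st();go((0,125,160),1)"
```

```text
time: 2.15
position: [0.6159, 0.1929, 0.3401]
tool_rot: [-0.969, -2.988, 0.0]
ft_force: [0.8, 0.4, 0.8]
grip_width: 0.003
grip_force: 0.0
t 2.15 TCP frame [ 12.9  71.2 340.1] toolx [-1.  0.  0.] tooly [ 0.  1. -0.] F [0.4 0.8 0.8] grip 0.0 q [ 0.29  0.42 -0.92  1.24  0.33  1.64  0.38]
shift [ 13.   53.9 180. ] turn [-0.  -0.  -0.2] sgn 1
```

```bash
python3 -m jog '[[[15,49,0,0,0,0,0],[15,57,5,0,0,0,0],[15,57,50,0,0,0,0],[15,57,95,0,0,0,0],[15,57,140,0,0,0,0],[15,57,175,0,0,0,0],[15,57,178,0,0,0,0]]]' 
python3 -c "
from h import *
st();snap('side','d1')"
```

```text
time: 2.85
position: [0.6338, 0.2433, 0.1566]
tool_rot: [-0.972, -2.98, 0.011]
ft_force: [0.4, -0.4, -0.7]
grip_width: 0.004
grip_force: 0.0
t 2.85 TCP frame [ -2.  122.5 156.6] toolx [-1.    0.01  0.  ] tooly [ 0.01  1.   -0.01] F [ 0.6 -0.1 -0.7] grip 0.0 q [ 0.2   0.57 -0.87  1.42  0.44  1.36  0.25]
```

View pics/d1.png

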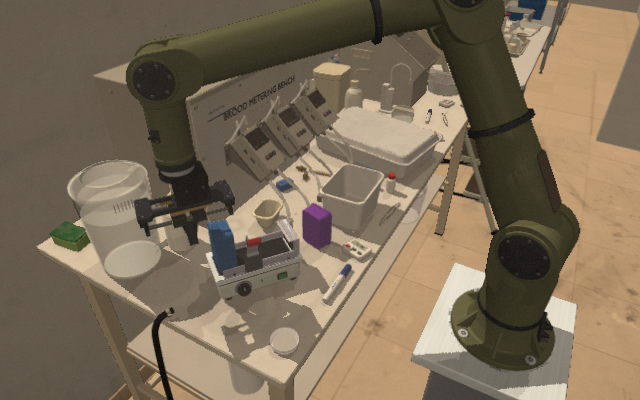

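The fingers are behind the box's lid face, at about (200,235). Now I push towards the stop slowly.

```bash
python3 -m jog '[[[0,-8,0,0,0,0,0],[0,-15,0,0,0,0,0],[0,-20,0,0,0,0,0],[0,-24,0,0,0,0,0],[0,-28,0,0,0,0,0],[0,-32,0,0,0,0,0],[0,-36,0,0,0,0,0],[0,-40,0,0,0,0,0],[0,-44,0,0,0,0,0],[0,-48,0,0,0,0,0]]]' 
python3 -c "
from h import *
st()
d=snap('side','d2');I=d['image'];W=np.load('pics/d2.npz')['W'];H=cv2.cvtColor(I,cv2.COLOR_RGB2HSV);m=(H[...,0]>98)&(H[...,0]<118)&(H[...,1]>80);f=fr(W[m]);f=f[(abs(f[:,0])<70)&(abs(f[:,1])<150)&(f[:,2]>72)];print(np.percentile(f,[2,50,98],axis=0).round())
"
```

```text
time: 3.9
position: [0.6081, 0.2073, 0.1625]
tool_rot: [-0.973, -2.987, -0.0]
ft_force: [1.0, 0.4, 0.4]
grip_width: 0.006
grip_force: 0.3
t 3.9 TCP frame [ -1.9  78.3 162.5] toolx [-1.    0.01  0.  ] tooly [0.01 1.   0.  ] F [0.5 0.9 0.4] grip 0.01 q [ 0.3   0.49 -0.9   1.53  0.39  1.32  0.3 ]
[[-38.  30.  86.]
 [ -2.  72. 137.]
 [ 20.  81. 180.]]
```

```bash
python3 -m jog '[[[0,-4,0,0,0,0,0],[0,-8,0,0,0,0,0],[0,-12,0,0,0,0,0],[0,-16,0,0,0,0,0],[0,-20,0,0,0,0,0],[0,-24,0,0,0,0,0],[0,-27,0,0,0,0,0],[0,-30,0,0,0,0,0],[0,-30,0,0,0,0,0],[0,-30,0,0,0,0,0]]]'
cat >> h.py <<'E'
def blue(n,name):
    d=snap(n,name);I=d['image'];W=np.load(f'pics/{name}.npz')['W'];H=cv2.cvtColor(I,cv2.COLOR_RGB2HSV);m=(H[...,0]>98)&(H[...,0]<118)&(H[...,1]>80);f=fr(W[m]);f=f[(abs(f[:,0])<70)&(abs(f[:,1])<150)&(f[:,2]>72)]
    print(name,len(f),np.percentile(f,[2,50,98],axis=0).round(1).tolist())
    t=f[f[:,2]>106]
    if len(t)>20:print("above106",len(t),np.percentile(t,[1,50,99],axis=0).round(1).tolist())
E
python3 -c "
from h import *
st();blue('side','d3');blue('scene','s3')"
```

```text
time: 4.95
position: [0.5906, 0.1832, 0.1626]
tool_rot: [0.974, 2.987, 0.0]
ft_force: [-0.3, -0.1, 0.1]
grip_width: 0.009
grip_force: 0.0
t 4.95 TCP frame [ -1.9  48.5 162.6] toolx [-1.    0.01 -0.  ] tooly [0.01 1.   0.  ] F [-0.2 -0.3  0.1] grip 0.01 q [ 0.37  0.43 -0.92  1.59  0.35  1.3   0.34]
d3 622 [[-35.0, -65.2, 107.6], [-1.5, -28.2, 110.2], [28.9, 35.8, 112.6]]
above106 615 [[-36.1, -66.0, 107.6], [-1.4, -28.4, 110.2], [29.8, 36.6, 112.8]]
s3 608 [[-36.2, -65.5, 86.1], [-5.1, -14.8, 110.4], [30.1, 35.6, 316.4]]
above106 580 [[-36.8, -66.6, 107.0], [-3.6, -15.3, 110.4], [31.4, 37.2, 329.8]]
```

The box has fallen flat: top at z 110, y from -66 to about 40. Next I back off, lower the fingers and push it home.

```bash
python3 -m jog '[[[0,15,0,0,0,0,0],[0,30,0,0,0,0,0],[0,32,25,0,0,0,0],[0,32,50,0,0,0,0],[0,32,69,0,0,0,0],[0,32,69,0,0,0,0],[0,26,69,0,0,0,0],[0,20,69,0,0,0,0],[0,15,69,0,0,0,0],[0,10,69,0,0,0,0]]]' 
python3 -c "
from h import *
st();blue('side','d4')"
```

```text
time: 6.05
position: [0.5967, 0.1908, 0.0945]
tool_rot: [0.974, 2.985, 0.0]
ft_force: [-0.1, -0.4, 0.5]
grip_width: 0.006
grip_force: 0.0
t 6.05 TCP frame [-1.4 58.2 94.5] toolx [-1.    0.01 -0.  ] tooly [0.01 1.   0.  ] F [ 0.2 -0.4  0.5] grip 0.01 q [ 0.33  0.51 -0.88  1.64  0.42  1.19  0.29]
d4 604 [[-35.7, -64.7, 85.4], [0.9, -25.0, 110.2], [29.4, 35.8, 112.6]]
above106 562 [[-36.5, -65.5, 107.0], [2.2, -28.0, 110.3], [30.5, 36.4, 113.1]]
```

```bash
python3 -m jog '[[[0,-3,0,0,0,0,0],[0,-6,0,0,0,0,0],[0,-9,0,0,0,0,0],[0,-12,0,0,0,0,0],[0,-14,0,0,0,0,0],[0,-16,0,0,0,0,0],[0,-18,0,0,0,0,0],[0,-20,0,0,0,0,0],[0,-22,0,0,0,0,0],[0,-22,0,0,0,0,0]]]' 
python3 -c "
from h import *
st();blue('side','d5')"
```

```text
time: 7.1
position: [0.5833, 0.1732, 0.0935]
tool_rot: [-0.974, -2.987, 0.001]
ft_force: [-0.5, 0.2, -0.9]
grip_width: 0.007
grip_force: 0.2
t 7.1 TCP frame [-2.  36.2 93.5] toolx [-1.    0.01 -0.  ] tooly [ 0.01  1.   -0.  ] F [-0.5 -0.1 -0.9] grip 0.01 q [ 0.37  0.48 -0.89  1.69  0.4   1.17  0.32]
d5 539 [[-36.8, -75.3, 98.6], [-2.8, -40.8, 110.2], [27.9, 20.5, 112.7]]
above106 517 [[-37.9, -76.4, 107.4], [-2.1, -41.4, 110.2], [28.5, 21.7, 113.0]]
```

```bash
python3 -m jog '[[[0,-1,0,0,0,0,0],[0,-2,0,0,0,0,0],[0,-3,0,0,0,0,0],[0,-3,0,0,0,0,0]]]'; python3 -m jog '[[[0,-1,0,0,0,0,0],[0,-1,0,0,0,0,0]]]' ; python3 -c "
from h import *
st()"
```

```text
time: 7.55
position: [0.5816, 0.171, 0.0935]
tool_rot: [-0.974, -2.987, 0.0]
ft_force: [0.2, 0.7, -0.8]
grip_width: 0.006
grip_force: 0.4
time: 7.75
position: [0.5811, 0.1703, 0.0935]
tool_rot: [-0.974, -2.987, 0.0]
ft_force: [0.4, 0.4, 0.4]
grip_width: 0.007
grip_force: 0.5
t 7.75 TCP frame [-2.1 32.5 93.5] toolx [-1.    0.01 -0.  ] tooly [ 0.01  1.   -0.  ] F [0.1 0.6 0.4] grip 0.01 q [ 0.38  0.47 -0.89  1.69  0.39  1.17  0.32]
```

```bash
python3 -m jog '[[[0,-0.7,0,0,0,0,0],[0,-1.5,0,0,0,0,0],[0,-1.5,0,0,0,0,0]]]'; python3 -m jog '[[[0,-1,0,0,0,0,0],[0,-1,0,0,0,0,0]]]' ; python3 -c "
from h import *
st();blue('side','d6')"
```

```text
time: 8.05
position: [0.5802, 0.169, 0.0935]
tool_rot: [0.974, 2.987, -0.0]
ft_force: [0.6, 0.5, -0.6]
grip_width: 0.002
grip_force: 0.5
time: 8.25
position: [0.5796, 0.1682, 0.0935]
tool_rot: [-0.974, -2.987, 0.0]
ft_force: [0.2, 1.2, -0.7]
grip_width: 0.004
grip_force: 0.5
t 8.25 TCP frame [-2.1 29.9 93.5] toolx [-1.    0.01 -0.  ] tooly [ 0.01  1.   -0.  ] F [-0.5  1.1 -0.7] grip 0.0 q [ 0.39  0.47 -0.89  1.7   0.39  1.17  0.33]
d6 499 [[-38.0, -76.8, 100.1], [-2.4, -46.0, 110.2], [28.1, 14.2, 112.6]]
above106 483 [[-38.6, -78.0, 106.9], [-0.8, -46.4, 110.2], [28.7, 15.9, 113.0]]
```

```bash
python3 -m jog '[[[0,-0.7,0,0,0,0,0],[0,-1.5,0,0,0,0,0],[0,-1.5,0,0,0,0,0]]]'; python3 -m jog '[[[0,-1,0,0,0,0,0],[0,-1,0,0,0,0,0]]]' ; python3 -m jog '[[[0,-1,0,0,0,0,0],[0,-1,0,0,0,0,0]]]'
```

```text
time: 8.6
position: [0.5787, 0.167, 0.0935]
tool_rot: [-0.974, -2.987, 0.0]
ft_force: [0.4, 1.0, -0.6]
grip_width: 0.006
grip_force: 0.5
time: 8.8
position: [0.5782, 0.1662, 0.0935]
tool_rot: [-0.974, -2.987, 0.0]
ft_force: [0.3, 2.6, -0.2]
grip_width: 0.006
grip_force: 0.5
time: 9.0
position: [0.5776, 0.1654, 0.0935]
tool_rot: [0.974, 2.987, -0.0]
ft_force: [0.6, 1.2, -1.0]
grip_width: 0.004
grip_force: 0.6
```

```bash
python3 -m jog '[[[0,-0.5,0,0,0,0,0],[0,-1,0,0,0,0,0],[0,-1,0,0,0,0,0]]]'; python3 -c "
from h import *
st();blue('side','d7')
for n in('d0','s0'):
  f=fr(np.load('pics/%s.npz'%n)['W'].reshape(-1,3))
  g=f[(f[:,2]>112)&(f[:,2]<124)&(abs(f[:,0])<60)&(f[:,1]<-50)&(f[:,1]>-130)];print(n,len(g),np.percentile(g,[1,5,50,95,99],axis=0).round(1).tolist())
I=np.load('pics/d7.npz')['I'];cv2.imwrite('pics/c7.png',cv2.resize(I[200:310,190:320],None,fx=5,fy=5,interpolation=2)[...,::-1])
"
```

```text
time: 9.3
position: [0.577, 0.1646, 0.0936]
tool_rot: [0.974, 2.987, -0.0]
ft_force: [0.5, 1.7, -0.5]
grip_width: 0.001
grip_force: 0.7
t 9.3 TCP frame [-2.1 25.5 93.6] toolx [-1.    0.01 -0.  ] tooly [ 0.01  1.   -0.  ] F [-0.6  1.7 -0.5] grip 0.0 q [ 0.4   0.46 -0.9   1.71  0.39  1.16  0.33]
d7 468 [[-37.3, -77.3, 98.5], [-2.5, -48.5, 110.3], [28.0, -5.6, 112.8]]
above106 449 [[-38.2, -78.5, 107.5], [0.1, -49.3, 110.3], [28.7, -3.2, 113.2]]
d0 264 [[-43.7, -105.7, 113.8], [-41.3, -104.9, 115.3], [-5.7, -92.7, 117.5], [34.3, -80.9, 119.7], [40.4, -80.1, 120.4]]
s0 246 [[-42.7, -106.9, 112.1], [-39.6, -105.9, 112.9], [-2.0, -96.3, 117.2], [35.8, -82.1, 119.3], [38.8, -80.2, 120.3]]
```

View pics/c7.png

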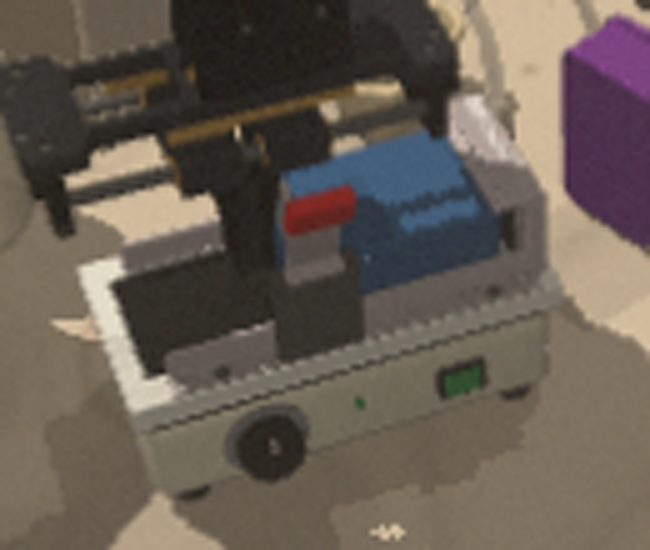

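The crop shows the box at (400,215) with its far end entering under the lip at (510,230). No stop force has built up yet, so I keep pushing gently.

```bash
for i in 1; do python3 -m jog '[[[0,-0.5,0,0,0,0,0],[0,-1,0,0,0,0,0],[0,-1,0,0,0,0,0]]]';done; python3 -m jog '[[[0,-0.5,0,0,0,0,0],[0,-1,0,0,0,0,0],[0,-1,0,0,0,0,0]]]';python3 -m jog '[[[0,-0.5,0,0,0,0,0],[0,-1,0,0,0,0,0],[0,-1,0,0,0,0,0]]]'; python3 -c "
from h import *
st()"
```

```text
time: 9.65
position: [0.5764, 0.1638, 0.0936]
tool_rot: [0.974, 2.987, -0.0]
ft_force: [0.6, 1.7, -0.1]
grip_width: 0.007
grip_force: 0.7
time: 9.95
position: [0.5758, 0.163, 0.0935]
tool_rot: [0.974, 2.987, -0.0]
ft_force: [0.8, 1.1, 0.9]
grip_width: 0.008
grip_force: 0.8
time: 10.25
position: [0.5752, 0.1622, 0.0935]
tool_rot: [-0.974, -2.987, 0.0]
ft_force: [1.1, 1.6, 0.7]
grip_width: 0.006
grip_force: 0.8
t 10.25 TCP frame [-2.1 22.5 93.5] toolx [-1.    0.01 -0.  ] tooly [ 0.01  1.   -0.  ] F [-0.   1.9  0.7] grip 0.01 q [ 0.4   0.45 -0.9   1.71  0.38  1.16  0.34]
```

```bash
python3 -c "
from h import *
blue('side','d8');blue('scene','s8')
I=np.load('pics/d8.npz')['I'];J=np.load('pics/s8.npz')['I'];cv2.imwrite('pics/c8.png',np.hstack([cv2.resize(I[215:285,230:310],None,fx=5,fy=5,interpolation=2),cv2.resize(J[135:205,240:320],None,fx=5,fy=5,interpolation=2)])[...,::-1])
"
```

```text
d8 469 [[-37.7, -78.3, 100.0], [-0.8, -49.8, 110.1], [28.2, -6.4, 112.5]]
above106 456 [[-37.9, -79.3, 107.1], [-0.1, -50.4, 110.2], [28.9, -4.6, 112.8]]
s8 498 [[-37.3, -66.5, 96.3], [-6.4, -27.1, 110.3], [29.0, 13.2, 254.0]]
above106 483 [[-37.8, -67.9, 107.4], [-5.7, -27.8, 110.4], [29.7, 14.5, 264.9]]
```

View pics/c8.png

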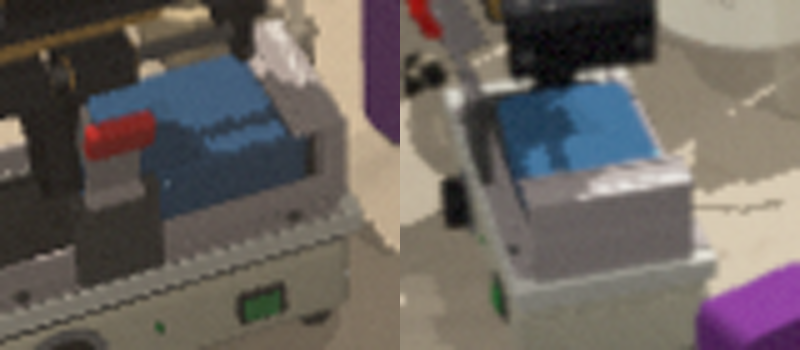

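The box's far end is under the lip, with a gap of a few mm left at (312,155) in the left crop. I keep pushing until the force rises.

```bash
python3 -m jog '[[[0,-0.5,0,0,0,0,0],[0,-1,0,0,0,0,0],[0,-1,0,0,0,0,0]]]'; python3 -m jog '[[[0,-0.5,0,0,0,0,0],[0,-1,0,0,0,0,0],[0,-1,0,0,0,0,0]]]';python3 -m jog '[[[0,-0.5,0,0,0,0,0],[0,-1,0,0,0,0,0],[0,-1,0,0,0,0,0]]]'; python3 -c "
from h import *
st();blue('scene','s9')"
```

```text
time: 10.65
position: [0.5747, 0.1615, 0.0935]
tool_rot: [0.974, 2.987, 0.0]
ft_force: [1.4, 1.2, 0.0]
grip_width: 0.005
grip_force: 1.0
time: 10.95
position: [0.5742, 0.1616, 0.0936]
tool_rot: [0.973, 2.987, 0.002]
ft_force: [1.8, 3.3, -1.1]
grip_width: 0.004
grip_force: 2.6
time: 11.25
position: [0.5742, 0.1616, 0.0939]
tool_rot: [0.972, 2.986, 0.005]
ft_force: [3.9, 6.3, -1.5]
grip_width: 0.009
grip_force: 3.5
t 11.25 TCP frame [-2.6 21.4 93.9] toolx [-1.  0. -0.] tooly [0. 1. 0.] F [-0.5  7.4 -1.5] grip 0.01 q [ 0.41  0.45 -0.9   1.72  0.38  1.16  0.34]
s9 497 [[-37.9, -67.2, 97.2], [-5.8, -28.5, 110.5], [28.8, 13.5, 254.3]]
above106 482 [[-38.1, -68.5, 107.6], [-5.1, -29.2, 110.6], [29.3, 14.7, 261.8]]
```

```bash
python3 -m jog '[[[0,-0.7,0,0,0,0,0],[0,-1.5,0,0,0,0,0],[0,-1.5,0,0,0,0,0]]]';  python3 -m jog '[[[0,5,0,0,0,0,0],[0,15,0,0,0,0,0],[0,30,0,0,0,0,0],[0,40,0,0,0,0,0],[0,40,-45,0,0,0,0],[0,40,-95,0,0,0,0],[0,40,-140,0,0,0,0],[0,40,-140,0,0,0,0]]]'; python3 -c "
from h import *
st();blue('scene','s10');blue('side','d10')
for n in('d10','s10'):
  d=np.load('pics/%s.npz'%n);f=fr(d['W'].reshape(-1,3));H=cv2.cvtColor(d['I'],cv2.COLOR_RGB2HSV).reshape(-1,3);m=((H[:,0]<8)|(H[:,0]>172))&(H[:,1]>140)&(f[:,2]>120)&(abs(f[:,0])<120)&(abs(f[:,1])<80);print(m.sum(),np.percentile(f[m],[3,50,97],axis=0).round(1).tolist())
I=np.load('pics/d10.npz')['I'];J=np.load('pics/s10.npz')['I'];cv2.imwrite('pics/c10.png',np.hstack([cv2.resize(I[215:285,230:310],None,fx=5,fy=5,interpolation=2),cv2.resize(J[115:205,240:320],None,fx=5,fy=3.89,interpolation=2)])[...,::-1])
"
```

```text
time: 11.6
position: [0.5742, 0.1616, 0.0944]
tool_rot: [0.97, 2.985, 0.009]
ft_force: [5.5, 8.2, -1.7]
grip_width: 0.004
grip_force: 4.8
time: 12.4
position: [0.599, 0.1929, 0.2405]
tool_rot: [0.971, 2.979, 0.008]
ft_force: [0.8, 0.6, -0.1]
grip_width: 0.002
grip_force: 0.0
t 12.4 TCP frame [ -0.8  61.3 240.5] toolx [-1.    0.01 -0.01] tooly [0.01 1.   0.01] F [ 0.4  0.9 -0.1] grip 0.0 q [ 0.36  0.4  -0.94  1.46  0.33  1.43  0.36]
s10 491 [[-37.7, -64.4, 97.1], [-7.2, -25.0, 110.4], [28.3, 37.7, 408.9]]
above106 477 [[-38.0, -65.6, 107.5], [-6.2, -25.0, 110.5], [29.6, 48.6, 415.5]]
d10 533 [[-37.4, -78.0, 107.8], [-5.2, -46.2, 110.2], [28.2, 9.0, 112.8]]
above106 532 [[-38.2, -78.7, 107.4], [-5.2, -46.2, 110.2], [29.0, 10.4, 113.0]]
81 [[-79.7, -2.8, 162.5], [-76.1, 10.8, 174.0], [-71.7, 22.5, 178.5]]
39 [[-78.3, -7.3, 163.9], [-73.1, -2.3, 175.9], [-4.2, 16.4, 352.7]]
```

View pics/c10.png

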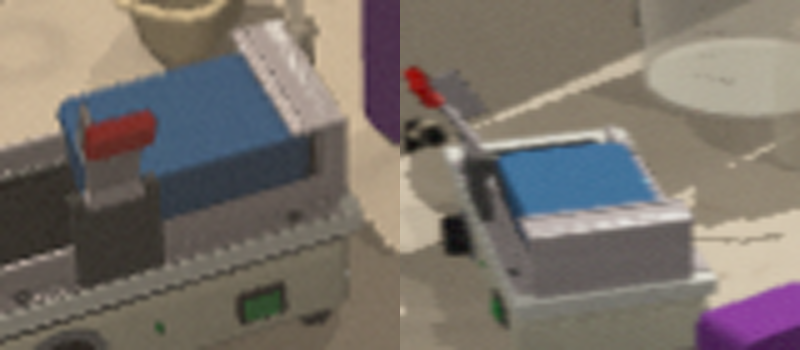

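The box is home: far end under the lip at (325,100), and it stopped firmly at about 10 N. The red grip is at frame (-76, 10, 174). Now I bring the fingers down on the outer side of the bar.

```bash
python3 -m jog '[[[40,-18,0,0,0,0,0],[80,-36,0,0,0,0,0],[117,-51,0,0,0,0,0],[117,-51,0,0,0,0,0],[117,-51,45,0,0,0,0],[117,-51,85,0,0,0,0],[117,-51,85,0,0,0,0]]]'; python3 -c "
from h import *
st()"
```

```text
time: 13.2
position: [0.4676, 0.2157, 0.1427]
tool_rot: [-0.971, -2.978, 0.011]
ft_force: [-0.1, -1.0, -0.8]
grip_width: 0.003
grip_force: 0.0
t 13.2 TCP frame [-120.7    3.   142.7] toolx [-1.    0.01  0.01] tooly [ 0.01  1.   -0.01] F [ 0.5 -0.9 -0.8] grip 0.0 q [ 0.45  0.22 -1.02  1.85  0.2   1.2   0.3 ]
```

```bash
python3 -m jog '[[[-8,6,-8,0,0,0,0],[-16,6,-10,0,0,0,0],[-22,6,-10,0,0,0,0],[-27,6,-10,0,0,0,0],[-32,6,-10,0,0,0,0],[-37,6,-10,0,0,0,0],[-42,6,-10,0,0,0,0],[-47,6,-10,0,0,0,0],[-52,6,-10,0,0,0,0],[-57,6,-10,0,0,0,0]]]'; python3 -c "
from h import *
st()"; python3 -m jog '[[[-6,0,0,0,0,0,0],[-12,0,0,0,0,0,0],[-18,0,0,0,0,0,0],[-24,0,0,0,0,0,0],[-30,0,0,0,0,0,0],[-36,0,0,0,0,0,0],[-42,0,0,0,0,0,0]]]'; python3 -c "
from h import *
st()
d=snap('side','d11');f=fr(np.load('pics/d11.npz')['W'].reshape(-1,3));H=cv2.cvtColor(d['image'],cv2.COLOR_RGB2HSV).reshape(-1,3);m=((H[:,0]<8)|(H[:,0]>172))&(H[:,1]>140)&(f[:,2]>112)&(abs(f[:,0])<120)&(abs(f[:,1])<80);print(m.sum(),np.percentile(f[m],[3,50,97],axis=0).round(1).tolist())"
```

```text
time: 14.2
position: [0.5215, 0.1896, 0.1585]
tool_rot: [-0.974, -2.987, 0.0]
ft_force: [-0.4, 1.2, 1.5]
grip_width: 0.005
grip_force: 0.7
t 14.2 TCP frame [-61.8  13.3 158.5] toolx [-1.    0.01  0.  ] tooly [ 0.01  1.   -0.  ] F [-1.1  0.8  1.5] grip 0.01 q [ 0.45  0.29 -0.98  1.75  0.26  1.24  0.35]
time: 14.9
position: [0.5559, 0.1647, 0.1587]
tool_rot: [0.974, 2.986, 0.0]
ft_force: [-0.2, 0.6, 0.5]
grip_width: 0.008
grip_force: 0.4
t 14.9 TCP frame [-19.3  13.2 158.7] toolx [-1.    0.01 -0.  ] tooly [0.01 1.   0.  ] F [-0.6  0.4  0.5] grip 0.01 q [ 0.46  0.35 -0.95  1.69  0.3   1.26  0.38]
24 [[-22.4, -5.1, 150.7], [-11.0, -1.3, 155.7], [-3.8, 23.0, 167.1]]
```

```bash
python3 -m jog '[[[8,0,-15,0,0,0,0],[4,0,-30,0,0,0,0],[-14,3,-33,0,0,0,0],[-14,3,-33,0,0,0,0],[-14,3,-25,0,0,0,0],[-14,3,-17,0,0,0,0],[-14,3,-9,0,0,0,0],[-14,3,-2,0,0,0,0],[-14,3,5,0,0,0,0]]]'; python3 -m jog '[[[0,0,5,0,0,0,0],[0,0,10,0,0,0,0],[0,0,15,0,0,0,0]]]';  python3 -c "
from h import *
st()"
```

```text
time: 15.85
position: [0.568, 0.1593, 0.1528]
tool_rot: [-0.973, -2.987, 0.001]
ft_force: [0.2, -0.1, 0.8]
grip_width: 0.006
grip_force: 0.3
time: 16.15
position: [0.5682, 0.1594, 0.1381]
tool_rot: [0.974, 2.987, -0.0]
ft_force: [0.7, 0.2, 0.5]
grip_width: 0.003
grip_force: 0.4
t 16.15 TCP frame [ -6.2  16.1 138.1] toolx [-1.    0.01 -0.  ] tooly [ 0.01  1.   -0.  ] F [0.4 0.6 0.5] grip 0.0 q [ 0.44  0.39 -0.93  1.69  0.33  1.23  0.37]
```

```bash
python3 -m jog '[[[0,0,3,0,0,0,0],[0,0,6,0,0,0,0],[0,0,8,0,0,0,0]]]'; python3 -m jog '[[[0,0,2,0,0,0,0],[0,0,4,0,0,0,0],[0,0,4,0,0,0,0]]]';python3 -m jog '[[[0,0,1,0,0,0,0],[0,0,2,0,0,0,0],[0,0,2,0,0,0,0]]]';  python3 -c "
from h import *
st()"
```

```text
time: 16.45
position: [0.5683, 0.1593, 0.1303]
tool_rot: [0.974, 2.987, -0.0]
ft_force: [0.3, -1.1, 0.4]
grip_width: 0.009
grip_force: 0.4
time: 16.75
position: [0.568, 0.1594, 0.1263]
tool_rot: [-0.973, -2.987, 0.0]
ft_force: [0.5, -0.2, 0.6]
grip_width: 0.006
grip_force: 0.0
time: 17.05
position: [0.5682, 0.1593, 0.1244]
tool_rot: [-0.974, -2.987, 0.0]
ft_force: [-0.3, -0.3, -0.1]
grip_width: 0.004
grip_force: 0.0
t 17.05 TCP frame [ -6.2  16.  124.4] toolx [-1.    0.01  0.  ] tooly [ 0.01  1.   -0.  ] F [-0.1 -0.4 -0.1] grip 0.0 q [ 0.43  0.41 -0.92  1.7   0.34  1.21  0.37]
```

```bash
python3 -m jog '[[[0,0,1,0,0,0,0],[0,0,2,0,0,0,0],[0,0,2,0,0,0,0]]]'; python3 -m jog '[[[0,0,1,0,0,0,0],[0,0,2,0,0,0,0],[0,0,2,0,0,0,0]]]';  python3 -c "
from h import *
st()
d=snap('side','d12');f=fr(np.load('pics/d12.npz')['W'].reshape(-1,3));H=cv2.cvtColor(d['image'],cv2.COLOR_RGB2HSV).reshape(-1,3);m=((H[:,0]<8)|(H[:,0]>172))&(H[:,1]>140)&(f[:,2]>100)&(abs(f[:,0])<120)&(abs(f[:,1])<80);print(m.sum(),np.percentile(f[m],[3,50,97],axis=0).round(1).tolist());cv2.imwrite('pics/c12.png',cv2.resize(d['image'][205:285,220:320],None,fx=6,fy=6,interpolation=2)[...,::-1])"
```

```text
time: 17.35
position: [0.5683, 0.1593, 0.1229]
tool_rot: [0.974, 2.987, -0.0]
ft_force: [-1.5, -1.4, 2.5]
grip_width: 0.004
grip_force: 1.8
time: 17.65
position: [0.5684, 0.1593, 0.1226]
tool_rot: [0.973, 2.986, -0.002]
ft_force: [-3.7, -3.2, 14.0]
grip_width: 0.005
grip_force: 6.7
t 17.65 TCP frame [ -6.   16.2 122.6] toolx [-1.    0.01 -0.  ] tooly [ 0.01  1.   -0.  ] F [-1.2 -4.7 14. ] grip 0.01 q [ 0.43  0.41 -0.92  1.7   0.35  1.2   0.36]
24 [[-2.8, -6.0, 115.4], [0.0, -1.9, 120.5], [13.7, 2.6, 123.8]]
```

View pics/c12.png

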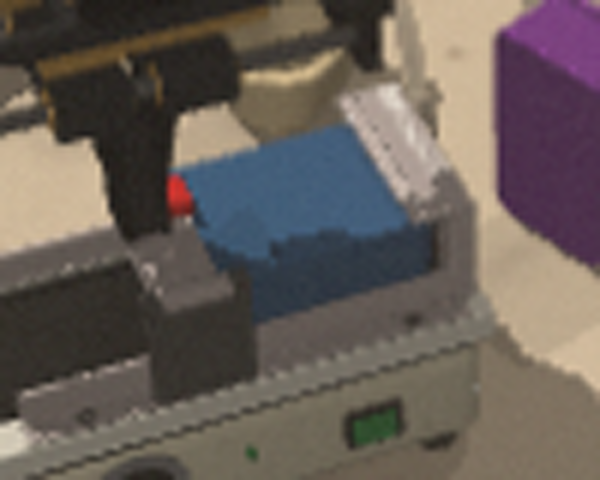

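The bar is level over the box, with the red grip at (180,195). It stopped firmly at 14 N with its top at z 0.1226 (nominal 0.122). I'll give one last light press, then retreat and check.

```bash
python3 -m jog '[[[0,0,0.5,0,0,0,0],[0,0,0.8,0,0,0,0]]]'; python3 -m jog '[[[0,0,-8,0,0,0,0],[0,0,-30,0,0,0,0],[0,0,-75,0,0,0,0],[0,0,-120,0,0,0,0],[0,0,-165,0,0,0,0],[0,0,-200,0,0,0,0],[0,0,-200,0,0,0,0],[0,0,-200,0,0,0,0]]]';  python3 -c "
from h import *
st()
for n,k in(('side','d13'),('scene','s13')):
  d=snap(n,k);blue(n,k);f=fr(np.load(f'pics/{k}.npz')['W'].reshape(-1,3));H=cv2.cvtColor(d['image'],cv2.COLOR_RGB2HSV).reshape(-1,3);m=((H[:,0]<8)|(H[:,0]>172))&(H[:,1]>140)&(f[:,2]>100)&(f[:,2]<200)&(abs(f[:,0])<120)&(abs(f[:,1])<80);print(m.sum(),np.percentile(f[m],[3,50,97],axis=0).round(1).tolist())
I=np.load('pics/d13.npz')['I'];cv2.imwrite('pics/c13.png',cv2.resize(I[205:285,220:320],None,fx=6,fy=6,interpolation=2)[...,::-1])"
```

```text
time: 17.9
position: [0.5684, 0.1594, 0.1224]
tool_rot: [0.973, 2.986, -0.002]
ft_force: [-6.5, -3.2, 18.5]
grip_width: 0.001
grip_force: 9.2
time: 18.7
position: [0.5683, 0.1597, 0.3199]
tool_rot: [0.973, 2.986, 0.001]
ft_force: [-0.4, 0.1, 0.2]
grip_width: 0.008
grip_force: 0.0
t 18.7 TCP frame [ -6.2  16.4 319.9] toolx [-1.    0.01 -0.  ] tooly [0.01 1.   0.  ] F [-0.4 -0.1  0.2] grip 0.01 q [ 0.47  0.29 -0.98  1.42  0.24  1.56  0.45]
d13 574 [[-37.1, -78.2, 107.7], [-7.4, -43.8, 110.3], [26.8, -9.1, 112.8]]
above106 574 [[-37.9, -79.2, 107.4], [-7.4, -43.8, 110.3], [28.3, -7.4, 113.1]]
86 [[-4.2, -4.7, 116.2], [2.6, 8.9, 121.2], [12.8, 22.2, 124.0]]
s13 461 [[-38.0, -73.6, 94.8], [-7.4, -34.0, 110.4], [28.6, 6.1, 483.0]]
above106 447 [[-39.8, -75.3, 107.8], [-6.4, -34.5, 110.5], [29.8, 9.6, 488.1]]
50 [[-2.5, -6.5, 114.6], [4.5, 2.9, 120.6], [12.3, 21.1, 123.4]]
```

View pics/c13.png

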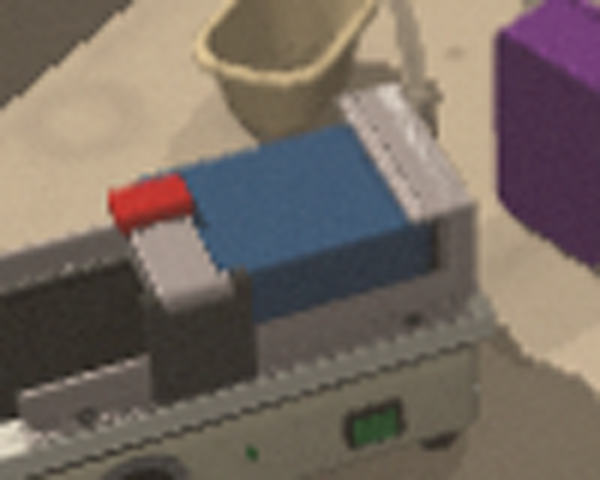

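The bar is closed: level from its post at (195,290) to the red grip at (150,203), with the box home under the lip. The robot is clear, so I'm handing in.

```bash
python3 -c "
from bench import ctrl
print(ctrl.close_job())"
```

```text
the job is handed in; nothing more can be done
None
```

The job is handed in at about 19 s on the robot's clock: the blue box lies home against the stop under the lip and the hold-down bar is closed over it; the robot is clear and went near none of the other things, but the hand-in returned no verdict.

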